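Press the cup nozzle onto the inclined vacuum lifter

TASK

Get the vacuum lifter ready for lifting phone cells: take the nozzle with the wide, flat, cup-shaped end and push it squarely onto the lifter's inclined tapered spigot until it is fully home against the flange, so that it stays on by friction alone against the sprung ejector ring when you let go. Press firmly but do not ram it, and leave the pointed nozzle, the hand lens and the gauge where they are.

Things in the scene. Friction and masses are not known exactly. Their poses are not given: they have to be found in the camera images.
- cup_nozzle: The nozzle to fit: aluminium, about 90 g, standing upright on the desk, 76 mm tall. Origin at the centre of its open socket mouth (underside), z up along its axis; round about that axis. Skirt 31 mm outside diameter, z 0 to 34 mm, with a tapered blind bore 22 mm wide at the mouth, 15.6 mm at its 32 mm deep end; 20 mm waist; 32 mm head.
- cup_head (a point): Point on the cup nozzle's axis, 60 mm above its mouth, in the middle of the plain round head to grip by: 32 mm diameter, from 45 to 76 mm above the mouth, with a flat end and black rubber lip.
- pin_nozzle: The other nozzle, to be left alone: same skirt, but a pointed conical end; 90 mm tall. Origin at the centre of its underside, z up. The two nozzles may stand in each other's places, 86 mm or more apart.
- clamp: Round aluminium clamp, 44 mm diameter, on the fixed lifter console (130 x 110 x 50 mm). z is the axis of wand and spigot, pointing out and up: it leans 34 degrees (0.6 rad) from vertical towards the robot's side, in a direction that varies with the console's yaw. Origin on the axis in the clamp's upper end face, 110 mm above the desk.
- flange_low (a point): Point on the clamp's axis 20 mm out from its face: where the upper face of the wand's 36 mm flange is at its lowest. The wand, fixed, sticks out 0 to 22 mm farther than this, unknown: feel for it. On the flange stands the tapered spigot, 29 mm long, with four sprung ribs, 23 mm across at the root, 7 mm at the blunt tip.
- ejector (a joint): Travel in m of the brass ejector ring (29 mm diameter) round the spigot's root: 0 = sprung out, 6 mm proud of the flange; 0.006 = level with it, nozzle home. Spring 1 to 2 N. A nozzle goes on freely to 9 mm from the flange; then the ribs grip and the push grows to 8 to 18 N; at the flange it rises steeply. A push over 70 N is ramming.
- lens: Chrome hand lens lying on the desk, ring 74 mm across, 10 mm thick, handle 80 mm long towards its -x. Origin under the ring's centre. Leave it alone.
- gauge: Matte black gauge, a block 50 x 70 x 36 mm with a round dial. Origin at the centre of its underside. Leave it alone.
- tray: Fixed blue plastic sorting tray, 200 x 130 x 40 mm, with four silver phone cells. Origin at the centre of its underside.
Mind the look-alikes: they are no part of the job. There is more than one size of the part that bears clamp; the job needs the smallest. What is shaped like the cup_nozzle but yellow is not meant.

How it is judged:
On the way:
1. the cup nozzle is lifted clear of the desk (height (world z) of cup_nozzle above 0.05 m), for 0.1 s.
At the end, for the whole second after the job is handed in: The cup nozzle, released and at rest, sits on the spigot with its mouth within 3 mm of the axis and its axis within 4.5 degrees of it, and holds the ejector ring pushed in by more than 4 of its 6 mm by friction alone (value of joint ejector above 0.004 m and x of cup_nozzle in the frame of clamp between -0.003 and 0.003 m and y of cup_nozzle in the frame of clamp between -0.003 and 0.003 m and angle between the z axis of cup_nozzle and the z axis of clamp, either way round below 0.08 rad and linear speed of cup_nozzle below 0.01 m/s); the robot touches nothing.
It fails at once if the nozzle is rammed: contact forces on it from wand and ribs add up to over 100 N, a push of about 70 N (contact force between cup_nozzle and clamp above 100 N).
It fails at once if the pointed nozzle is disturbed (distance of pin_nozzle from where it was at the start of the episode above 0.02 m or angle between pin_nozzle's own z axis and vertical above 0.3 rad).
It fails at once if the hand lens is disturbed (distance of lens from where it was at the start of the episode above 0.02 m).
It fails at once if the gauge is disturbed (distance of gauge from where it was at the start of the episode above 0.02 m).
It also fails if it takes over 38 s, if anything falls off the work surface, if the arm or the gripper's body presses on something with over 40 N, if the wrist force passes 120 N, or if a joint passes its speed limit or range.

ROBOT

A 6-joint arm with a two-finger parallel gripper is mounted at the origin on the work surface. World frame = base frame: x ahead of the robot, y to its left, z up, the work surface at z = 0. Lengths are in m, angles in rad, forces in N, time in s.
With the tool pointing down it reaches from about 0.25 to 0.8 m from the base axis. Payload 3.9 kg.
Tool frame: the origin (TCP) lies midway between the tips of the shut fingers; the grasp point (between the pads) lies 19 mm behind it (ctrl.grip_point_offset is the distance from the TCP to the grasp point, in m); z points along the fingers, y is the direction in which the jaws open and shut (so a half turn about z gives the same grasp; the last joint's range is limited). The gripper opens to 85 mm and grips with 20 to 120 N. Pads are 22 mm wide; open, the fingers measure 114 mm over their backs; the gripper's body (76 mm by 85 mm) begins 54 mm behind the grasp point. The pads swing forward as they close: fully open they stand 13 mm farther back than shut.
Start: joints at [0, 0.26, -0.138, 1.173, 0, 1.571], TCP at [0.525, -0, 0.231] pointing down, gripper open.
Joint ranges: [-2.78, 2.78], [-0.83, 1.72], [-1.28, 1.37], [-1.9, 2.12], [-1.57, 1.48], [-3.14, 3.14]. Speed limits (rad/s): [2.57, 2.57, 3.14, 3.14, 3.14, 3.14].

INTERFACE

Orientations are given as a unit quaternion [x, y, z, w].
In Python, from station import readout, eyes, ctrl gives the robot as it stands.
- The arm moves only by the tool move_arm, never from a script. Its argument "increments" is a list of rows, each a list of 7 numbers: the shift along the tool's x, y, z in m, then the turn, a rotation vector about the tool's x, y, z in degrees, then the closure, from -1 (fully open) to 1 (shut), so that 0 is half open. A call has 1 to 20 rows; each row shifts and turns the pose as measured when the row begins, along the tool's axes as they then stand; what a row does not reach is not made up. A row lasts 1/12 s, in which the tool goes at most 41.7 mm and 7.16 degrees, less where a joint would pass 70% of its speed; a pose out of reach is approached as far as the arm can. A call is refused whole if a number of a shift passes 0.0417 or a number of a turn 7.16, either way. A call with a gripper value outside its range is refused whole. The fingers move at their own pace and stop on an object; "force" is the grip in N (left out, the last holds). Time passes only in rows, so rows that do not move let the fingers close. It gives the time, the measured TCP pose, the force and the opening at its end, in the units of the state.
- readout.sense(): the state, without advancing time (a new reading comes with each control period).
- eyes.camera(name): name is "scene" or "side" or "wrist"; returns a dict with "image" (384x512x3 uint8, blue, green, red), "K" (3x3 intrinsics, pixels), "R" (3x3) and "t" (3): a world point X has camera coordinates R X + t; the wrist camera has in their place "tool_from_camera" (4x4, takes a point from camera to tool coordinates, whose origin is the TCP and whose axes are the flange's). Camera axes: x right, y down, z forward; pixel columns grow to the right and rows downward; lengths in m; the calibration is good to about 2 mm. A picture is of the moment at which its call begins: read the wrist's pose just before it. There is no depth.
- ctrl.hand_in(): hands the job in, once; it reports no verdict.
The state is a dict: "clock": time; "joints": joint angles; "dq": joint speeds; "effort": joint torques, N m; "ee_pos": TCP position; "ee_rot": TCP orientation; "wrist_force": force on the tool from outside, world axes, zero at the start; "wrist_torque": the same for the moment, N m; "grip_width": finger opening in m.
Only numpy, scipy, OpenCV 4.12 (cv2) and the standard library are available. Lean on these libraries where they do the work, as an engineer would, in place of code of your own. Each camera call takes 0.05 s, during which the arm holds its last target.

## Working session

There is one attempt and no reset: what is moved stays moved. The work goes in short steps, Python scripts to look and compute and a tool call to move; the robot and the scene stay as the last step left them, time stands still between calls to the robot, and variables do not carry over. Pictures are saved under pics/ and viewed, and the job is handed in when it is done.

Besides the shell and the picture viewer there is one more tool, called by a JSON object that holds its "name" and its "arguments", one argument or row to a line. move_arm: Moves the arm, as the interface text tells. Its arguments: {"type":"object","properties":{"increments":{"type":"array","items":{"type":"array","items":{"type":"number"}}},"force":{"type":"number"}},"required":["increments"]}

```bash
ls; mkdir -p pics
python3 - <<'E'
from station import readout, eyes, ctrl
import cv2, numpy as np
s=readout.sense(); print(s)
for n in ["scene","side","wrist"]:
    c=eyes.camera(n); cv2.imwrite(f"pics/{n}0.png",c["image"]); print(n,{k:np.round(v,4).tolist() for k,v in c.items() if k!="image"})
    np.savez(f"pics/{n}0.npz",**c)
E
```

```text
pics
{'clock': 0.0, 'joints': array([ 1.10399165e-05,  2.60666306e-01, -1.39378942e-01,  1.17270792e+00,
        3.04029362e-05,  1.57077882e+00]), 'dq': array([ 7.09058242e-05,  1.45963784e-04, -1.50044733e-03,  1.91662178e-04,
       -3.31719281e-04,  3.05473669e-04]), 'effort': array([-3.22425103e-04, -4.05677426e+01,  2.53926122e+01,  1.89446745e-02,
       -4.02533055e-05,  2.61086342e-05]), 'ee_pos': array([5.24310698e-01, 1.55294471e-05, 2.30470464e-01]), 'ee_rot': array([ 7.07096359e-01,  7.07116526e-01, -6.81096331e-04, -7.02598919e-04]), 'wrist_force': array([-0.71236086,  0.76595963,  0.65278343]), 'wrist_torque': array([ 0.00130239, -0.02356547,  0.01040319]), 'grip_width': 0.08531857517307678}
scene {'K': [[353.2484, 0.0, 256.9863], [0.0, 353.2484, 194.2965], [0.0, 0.0, 1.0]], 'R': [[0.8239, 0.5666, -0.0147], [0.4247, -0.6344, -0.6458], [-0.3753, 0.5258, -0.7633]], 't': [-0.4065, -0.1565, 1.3576]}
side {'K': [[395.4778, 0.0, 250.546], [0.0, 395.4778, 189.2853], [0.0, 0.0, 1.0]], 'R': [[0.6987, -0.7154, 0.0092], [-0.5114, -0.5084, -0.6928], [0.5003, 0.4793, -0.7211]], 't': [-0.3619, 0.3253, 0.8839]}
wrist {'K': [[322.5522, 0.0, 250.7262], [0.0, 322.5522, 193.8061], [0.0, 0.0, 1.0]], 'tool_from_camera': [[0.001, -0.9646, -0.2639, 0.0669], [1.0, 0.0004, 0.0021, 0.0001], [-0.0019, -0.2639, 0.9646, -0.1415], [0.0, 0.0, 0.0, 1.0]]}
```

View pics/scene0.png

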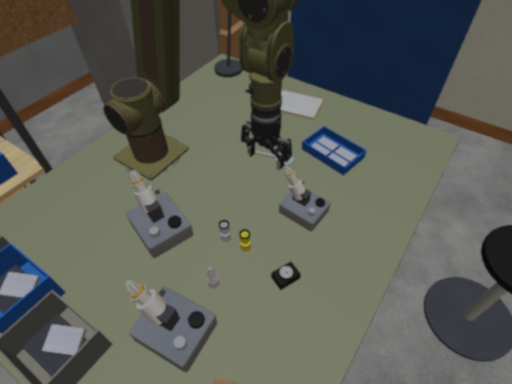

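View pics/side0.png

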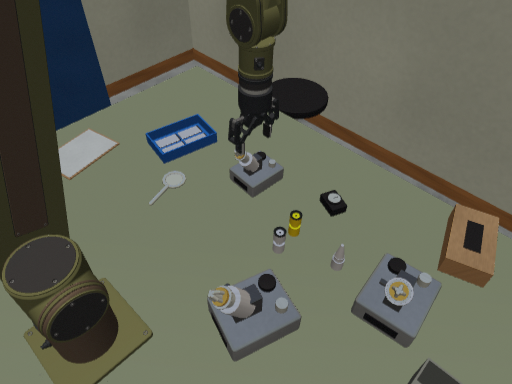

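View pics/wrist0.png

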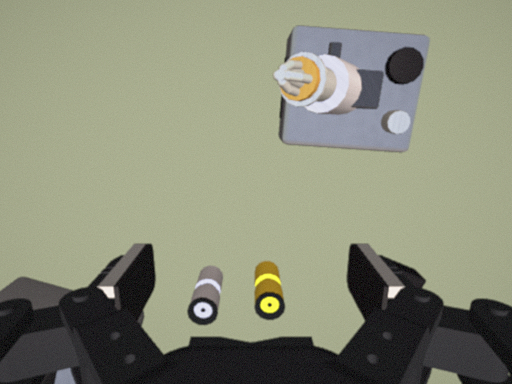

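The scene view shows three consoles: (304,205), (160,222) and (173,325). It also shows a silver cup nozzle at (224,229), a yellow look-alike at (245,238), the pointed nozzle at (212,275), and the gauge at (286,274). In the side view the lens is at (174,180). Next I'll enlarge the crops and measure.

```bash
cat > h.py <<'E'
import numpy as np, cv2
from scipy.spatial.transform import Rotation as Rot
def ray(c,px,pose=None):
    d=np.linalg.inv(c["K"])@np.array([px[0],px[1],1.0])
    if "R" in c: o=-c["R"].T@c["t"]; d=c["R"].T@d
    else:
        T=c["tool_from_camera"]; R=Rot.from_quat(pose[1]).as_matrix()
        o=R@T[:3,3]+pose[0]; d=R@T[:3,:3]@d
    return o,d/np.linalg.norm(d)
def plane(c,px,z,pose=None):
    o,d=ray(c,px,pose); return o+d*(z-o[2])/d[2]
def tri(rays):
    A=np.zeros((3,3));b=np.zeros(3)
    for o,d in rays:
        P=np.eye(3)-np.outer(d,d);A+=P;b+=P@o
    X=np.linalg.solve(A,b); return X,[np.linalg.norm((np.eye(3)-np.outer(d,d))@(X-o)) for o,d in rays]
def proj(c,X,pose=None):
    if "R" in c: p=c["R"]@X+c["t"]
    else:
        T=c["tool_from_camera"]; R=Rot.from_quat(pose[1]).as_matrix()
        p=T[:3,:3].T@(R.T@(np.asarray(X)-pose[0])-T[:3,3])
    p=c["K"]@p; return p[:2]/p[2]
def load(n): return dict(np.load(f"pics/{n}.npz"))
def snap(n,tag):
    from station import readout,eyes
    s=readout.sense(); c=eyes.camera(n); cv2.imwrite(f"pics/{n}{tag}.png",c["image"])
    np.savez(f"pics/{n}{tag}.npz",pos=s["ee_pos"],rot=s["ee_rot"],**c); return c,(s["ee_pos"],s["ee_rot"])
def crop(n,x,y,w,h,f,out):
    im=cv2.imread(f"pics/{n}.png")[y:y+h,x:x+w]; cv2.imwrite(f"pics/{out}.png",cv2.resize(im,None,fx=f,fy=f,interpolation=cv2.INTER_CUBIC))
E
python3 - <<'E'
from h import *
sc,si,wr=load("scene0"),load("side0"),load("wrist0")
pw=(np.array([.52431,0,.23047]),np.array([7.07096359e-01,7.07116526e-01,-6.81096331e-04,-7.02598919e-04]))
# console top corners seen by wrist, small console; others rough in scene
for p in [(293,27),(429,36),(409,151),(285,142)]: print("w",plane(wr,p,.05,pw).round(4))
for p in [(304,183),(330,203),(311,220),(281,203)]: print("s small",plane(sc,p,.05).round(4))
for p in [(173,194),(191,228),(158,244),(128,212)]: print("s mid",plane(sc,p,.05).round(4))
for p in [(176,290),(215,319),(182,356),(132,326)]: print("s big",plane(sc,p,.05).round(4))
crop("scene0",190,200,90,90,6,"c1");crop("side0",190,100,130,100,6,"c2");crop("wrist0",270,20,170,140,4,"c3")
E
```

```text
w [0.5629 0.1357 0.05  ]
w [0.6873 0.1283 0.05  ]
w [0.6827 0.0233 0.05  ]
w [0.5586 0.0321 0.05  ]
s small [0.5811 0.151  0.05  ]
s small [0.6922 0.1222 0.05  ]
s small [0.6745 0.0299 0.05  ]
s small [0.5628 0.0355 0.05  ]
s mid [ 0.249  -0.1293  0.05  ]
s mid [ 0.3882 -0.1984  0.05  ]
s mid [ 0.3457 -0.2955  0.05  ]
s mid [ 0.1823 -0.2634  0.05  ]
s big [ 0.4885 -0.3721  0.05  ]
s big [ 0.6236 -0.3745  0.05  ]
s big [ 0.6146 -0.487   0.05  ]
s big [ 0.4633 -0.5047  0.05  ]
```

View pics/c1.png

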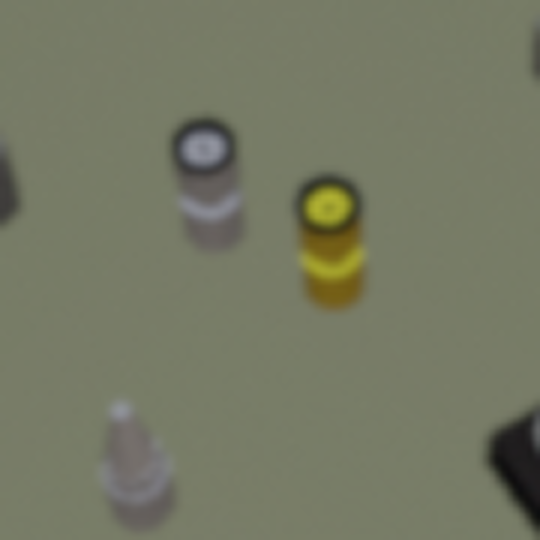

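View pics/c2.png

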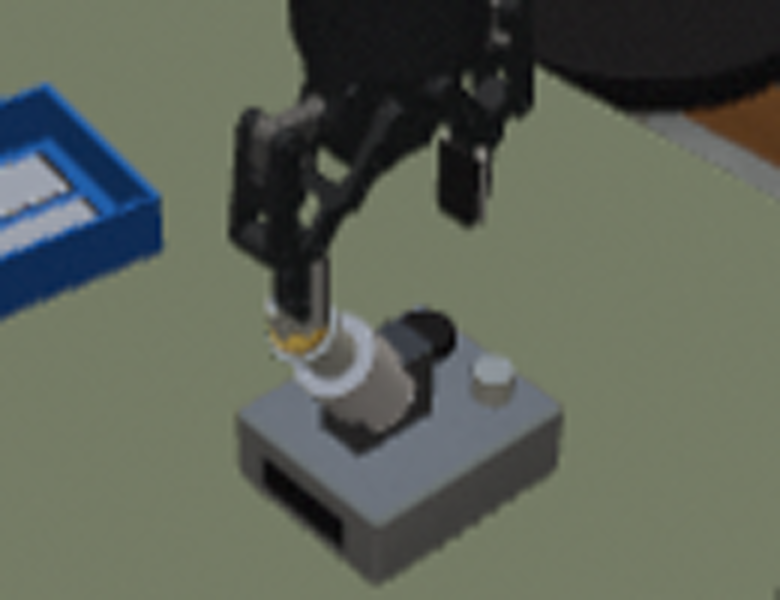

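View pics/c3.png

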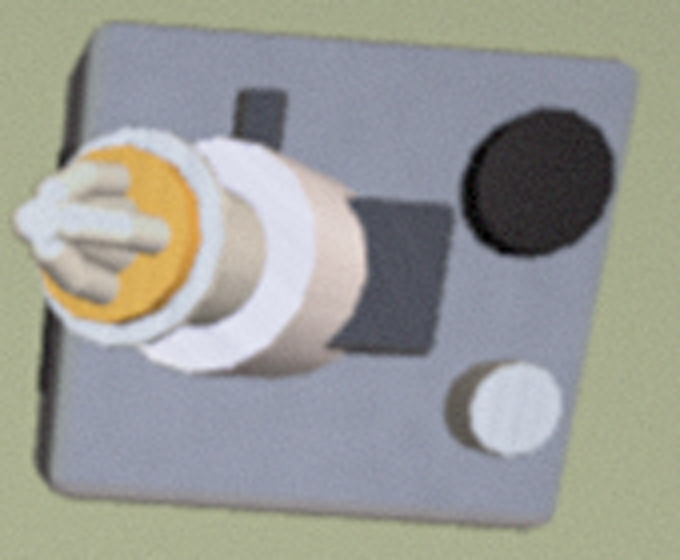

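Crop check. The silver, wide-lipped cup at scene (224,225) is the one meant. (245,235) is the yellow look-alike, and (212,275) has the pointed end. The console at wrist (355,90) has a top of about 125–130 x 105–110 mm, and its spigot carries the ribs and the brass ring. The other two consoles are larger, so this is the smallest. Next I'll measure by mask.

Run:
```python
from h import *
sc,si,wr=load("scene0"),load("side0"),load("wrist0")
pw=(np.array([.52431,0,.23047]),np.array([7.07096359e-01,7.07116526e-01,-6.81096331e-04,-7.02598919e-04]))
def disc(c,x,y,r,yellow=False):
    im=c["image"].astype(int); v=im.max(2); s=im.max(2)-im.min(2)
    roi=np.zeros(v.shape,bool); roi[y-r:y+r,x-r:x+r]=1
    m=(v<60)&roi   # black lip
    n,l,st,ce=cv2.connectedComponentsWithStats(m.astype(np.uint8))
    i=1+st[1:,4].argmax(); pts=np.argwhere(l==i)[:,::-1].astype(np.float32)
    e=cv2.fitEllipse(cv2.convexHull(pts)); print(e); return e[0]
P={}
for nm,a in dict(cup=[(sc,224,225,9),(si,280,233,9),(wr,203,310,17)],yel=[(sc,245,234,9),(si,296,215,9),(wr,269,304,17)]).items():
    rays=[]
    for c,x,y,r in a:
        p=disc(c,x,y,r); pose=pw if c is wr else None
        rays.append(ray(c,p,pose)); print(nm,plane(c,p,.075,pose).round(4))
    print(nm,"tri",tri(rays))
for nm,a in dict(pintip=[(sc,(210,268)),(si,(340,243))],gauge=[(sc,(286,272)),(si,(334,198))],lens=[(si,(174,180))]).items():
    print(nm,[plane(c,p,{'pintip':.09,'gauge':.036,'lens':.01}[nm]).round(3) for c,p in a])
```

```text
Traceback (most recent call last):
cv2.error: OpenCV(4.12.0) /io/opencv/modules/imgproc/src/shapedescr.cpp:361: error: (-201:Incorrect size of input array) There should be at least 5 points to fit the ellipse in function 'fitEllipseNoDirect'
```

Run:
```python
from h import *
sc,si,wr=load("scene0"),load("side0"),load("wrist0")
pw=(np.array([.52431,0,.23047]),np.array([7.07096359e-01,7.07116526e-01,-6.81096331e-04,-7.02598919e-04]))
def disc(c,x,y,r):
    v=c["image"].max(2); 
    roi=cv2.resize(v[y-r:y+r+1,x-r:x+r+1],None,fx=8,fy=8,interpolation=cv2.INTER_CUBIC)
    m=(roi<85).astype(np.uint8)
    n,l,st,ce=cv2.connectedComponentsWithStats(m)
    i=1+st[1:,4].argmax(); cs,_=cv2.findContours((l==i).astype(np.uint8),0,1)
    e=cv2.fitEllipse(cv2.convexHull(max(cs,key=len)))
    p=((e[0][0]+.5)/8-.5+x-r,(e[0][1]+.5)/8-.5+y-r); print(np.round(p,1),np.round(np.array(e[1])/8,1)); return p
for nm,a in dict(cup=[(sc,224,225,9),(si,280,233,9),(wr,203,310,18)],yel=[(sc,245,234,9),(si,296,215,9),(wr,269,304,18)]).items():
    rays=[]
    for c,x,y,r in a:
        p=disc(c,x,y,r); pose=pw if c is wr else None
        rays.append(ray(c,p,pose)); print(nm,plane(c,p,.076,pose).round(4))
    print(nm,"tri",tri(rays))
for nm,a in dict(pintip=[(sc,(210,268)),(si,(340,243))],gauge=[(sc,(286,272)),(si,(334,198))],lens=[(si,(174,180))]).items():
    print(nm,[plane(c,p,{'pintip':.09,'gauge':.036,'lens':.01}[nm]).round(3) for c,p in a])
```

```text
[223.5 224.4] [10.1 11. ]
cup [ 0.4749 -0.1462  0.076 ]
[279.5 231.9] [11.6 13.4]
cup [ 0.4703 -0.1474  0.076 ]
[202.4 310.7] [27.4 30. ]
cup [ 0.4738 -0.142   0.076 ]
cup tri (array([ 0.47303634, -0.14485732,  0.07198382]), [np.float64(0.0006427052196997106), np.float64(0.0006362790924388605), np.float64(8.807090003151923e-05)])
[244.2 233.8] [10.2 10.9]
yel [ 0.5456 -0.1391  0.076 ]
[295.7 214.8] [10.6 12.9]
yel [ 0.5421 -0.1403  0.076 ]
[269.3 305.4] [27.6 29.8]
yel [ 0.5444 -0.1356  0.076 ]
yel tri (array([ 0.5445085 , -0.13801498,  0.0727321 ]), [np.float64(0.0006149585977432846), np.float64(0.0006790370892339791), np.float64(0.00018991087562033736)])
pintip [array([ 0.54 , -0.285,  0.09 ]), array([ 0.539, -0.28 ,  0.09 ])]
gauge [array([ 0.7  , -0.156,  0.036]), array([ 0.696, -0.159,  0.036])]
lens [array([0.434, 0.246, 0.01 ])]
```

The cup is at about (0.473,-0.145), the yellow one 72 mm away in +x, and the pin at (0.54,-0.283), so the jaws will open along y. Next comes the console yaw, from edge lines.

Run:
```python
from h import *
wr=load("wrist0"); im=wr["image"]
pw=(np.array([.52431,0,.23047]),np.array([7.07096359e-01,7.07116526e-01,-6.81096331e-04,-7.02598919e-04]))
hsv=cv2.cvtColor(im,cv2.COLOR_BGR2HSV)
# console grey-blue top: hue bluish
b,g,r=[im[...,i].astype(int) for i in range(3)]
m=((b-g)>3).astype(np.uint8); m[200:]=0
n,l,st,ce=cv2.connectedComponentsWithStats(m); i=1+st[1:,4].argmax(); print(st[i])
m=(l==i).astype(np.uint8)
# back face edge (right), bottom edge, top edge sample
def fit(pts):
    W=np.array([plane(wr,p,.05,pw)[:2] for p in pts],np.float32); vx,vy,x,y=cv2.fitLine(W,cv2.DIST_HUBER,0,.001,.001).ravel(); return np.degrees(np.arctan2(vy,vx)),(x,y),(vx,vy)
top=[(x,np.flatnonzero(m[:,x])[0]) for x in range(305,420,3)]
bot=[(x,np.flatnonzero(m[:,x])[-1]) for x in range(295,400,3)]
rt=[(np.flatnonzero(m[y])[-1],y) for y in range(48,140,3)]
for n_,q in (("top",top),("bot",bot),("right",rt)): print(n_,fit(q))
```

```text
[  282    26   147   125 11691]
top (np.float32(-3.8261445), (np.float32(0.62577343), np.float32(0.13254291)), (np.float32(0.99777114), np.float32(-0.066729195)))
bot (np.float32(-4.1488204), (np.float32(0.6109937), np.float32(0.029607704)), (np.float32(0.9973795), np.float32(-0.07234732)))
right (np.float32(86.22922), (np.float32(0.68326014), np.float32(0.07032853)), (np.float32(0.06576493), np.float32(0.99783516)))
```

```bash
cat >> h.py <<'E'
from scipy.linalg import logm
YAW=np.radians(-3.95)
def axes(yaw=YAW,tilt=.6):
    xc=np.array([np.cos(yaw),np.sin(yaw),0]); a=-np.sin(tilt)*xc+np.array([0,0,np.cos(tilt)])
    return a,np.array([-np.sin(yaw),np.cos(yaw),0])
def tool_R(z,y):  # columns
    return np.c_[np.cross(y,z),y,z]
def screw(pos,quat,P,Rt,N=None):
    """constant rows from the pose to the target"""
    T0=np.eye(4);T0[:3,:3]=Rot.from_quat(quat).as_matrix();T0[:3,3]=pos
    T1=np.eye(4);T1[:3,:3]=Rt;T1[:3,3]=P
    L=np.real(logm(np.linalg.inv(T0)@T1)); w=np.array([L[2,1],L[0,2],L[1,0]]);v=L[:3,3]
    n=max(np.degrees(np.linalg.norm(w))/7.0,np.linalg.norm(v)/.038); n=N or int(np.ceil(n))
    print("rel shift",(T0[:3,:3].T@(np.asarray(P)-pos)).round(4),"rel turn",np.degrees(Rot.from_matrix(T0[:3,:3].T@Rt).as_rotvec()).round(2))
    print(n,"rows",(v/n).round(4).tolist(),np.degrees(w/n).round(2).tolist())
    p,R=np.array(pos,float),T0[:3,:3]
    for k in range(n):
        p=p+R@(v/n); R=R@Rot.from_rotvec(w/n).as_matrix()
    print("ends",p.round(4)," want",np.round(P,4))
E
python3 - <<'E'
from h import *
from station import readout
s=readout.sense(); pw=(s["ee_pos"],s["ee_rot"]); wr=load("wrist0")
a,yc=axes(); 
p=plane(wr,(348.7,83.7),.1224,pw); print(p)
e=np.cross(yc,a); print("e",e)
o=p-.022*e*np.sign(e[0]); print("origin",o,"tip range",proj(wr,o+.049*a,pw),proj(wr,o+.071*a,pw),"flange",proj(wr,o+.03*a,pw))
R=tool_R(-a,yc); P=o+.15*a; print(P); screw(*pw,P,R)
E
```

```text
[0.596785   0.08247383 0.1224    ]
e [ 0.82337507 -0.05685399  0.56464247]
origin [0.57867075 0.08372462 0.10997787] tip range [291.22746667  75.6550207 ] [274.09477201  71.3588902 ] flange [303.84165423  78.81810724]
[0.49417557 0.08955901 0.23377821]
rel shift [ 0.0896 -0.0303 -0.0031] rel turn [-25.82 -27.65 -83.23]
14 rows [0.0066, 0.0031, -0.002] [-1.84, -1.98, -5.95]
ends [0.4989 0.091  0.2358]  want [0.4942 0.0896 0.2338]
```

{"name": "move_arm", "arguments": {
  "increments": [
    [0.0066,0.0031,-0.002,-1.84,-1.98,-5.95,-1],
    [0.0066,0.0031,-0.002,-1.84,-1.98,-5.95,-1],
    [0.0066,0.0031,-0.002,-1.84,-1.98,-5.95,-1],
    [0.0066,0.0031,-0.002,-1.84,-1.98,-5.95,-1],
    [0.0066,0.0031,-0.002,-1.84,-1.98,-5.95,-1],
    [0.0066,0.0031,-0.002,-1.84,-1.98,-5.95,-1],
    [0.0066,0.0031,-0.002,-1.84,-1.98,-5.95,-1],
    [0.0066,0.0031,-0.002,-1.84,-1.98,-5.95,-1],
    [0.0066,0.0031,-0.002,-1.84,-1.98,-5.95,-1],
    [0.0066,0.0031,-0.002,-1.84,-1.98,-5.95,-1],
    [0.0066,0.0031,-0.002,-1.84,-1.98,-5.95,-1],
    [0.0066,0.0031,-0.002,-1.84,-1.98,-5.95,-1],
    [0.0066,0.0031,-0.002,-1.84,-1.98,-5.95,-1],
    [0.0066,0.0031,-0.002,-1.84,-1.98,-5.95,-1]
  ]
}}

```text
clock: 1.32
ee_pos: [0.4952, 0.0941, 0.2303]
ee_rot: [-0.005, 0.953, -0.013, 0.302]
wrist_force: [-0.4, -0.0, -0.0]
grip_width: 0.0854
```

Run:
```python
from h import *
from station import readout
s=readout.sense(); print(s["clock"],s["joints"].round(3),s["ee_pos"].round(4),s["wrist_force"].round(2))
a,yc=axes(); o=np.array([.5787,.0837,.11]); screw(s["ee_pos"],s["ee_rot"],o+.15*a,tool_R(-a,yc))
snap("wrist","1")
```

```text
1.3167 [ 0.314 -0.147 -0.8    0.333 -0.2    0.244] [0.4952 0.0941 0.2303] [-0.38 -0.05 -0.03]
rel shift [-0.0012 -0.0046 -0.0033] rel turn [1.01 0.82 4.19]
1 rows [-0.0013, -0.0046, -0.0033] [1.01, 0.82, 4.19]
ends [0.4943 0.0896 0.2339]  want [0.4942 0.0895 0.2338]
```

View pics/wrist1.png

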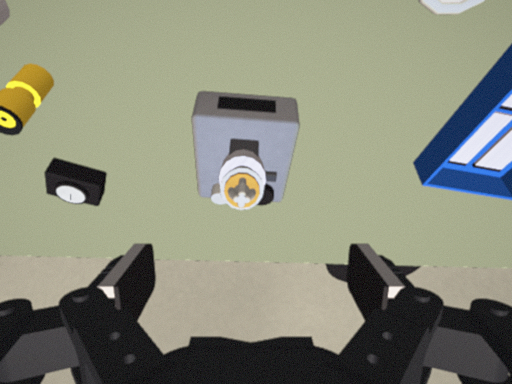

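The wrist view is nearly along the spigot: the clamp, flange and ring are concentric round (242,185).

{"name": "move_arm", "arguments": {
  "increments": [
    [-0.0013,-0.0046,-0.0033,1.0,0.8,4.2,-1],
    [0,0,0,0,0,0,-1]
  ]
}}

```text
clock: 1.53
ee_pos: [0.4864, 0.0871, 0.2281]
ee_rot: [0.034, 0.956, -0.011, 0.291]
wrist_force: [0.4, -0.2, 0.5]
grip_width: 0.0856
```

Run:
```python
from h import *
from station import readout
s=readout.sense(); print(s["clock"],s["ee_pos"].round(4))
a,yc=axes(); o=np.array([.5787,.0837,.11]); screw(s["ee_pos"],s["ee_rot"],o+.15*a,tool_R(-a,yc))
snap("wrist","2"); crop("wrist2",185,80,125,140,5,"c4")
```

```text
1.5333 [0.4864 0.0871 0.2281]
rel shift [-0.0095  0.003  -0.0005] rel turn [-0.15 -0.54 -0.03]
1 rows [-0.0095, 0.003, -0.0004] [-0.15, -0.54, -0.03]
ends [0.4942 0.0895 0.2338]  want [0.4942 0.0895 0.2338]
```

View pics/c4.png

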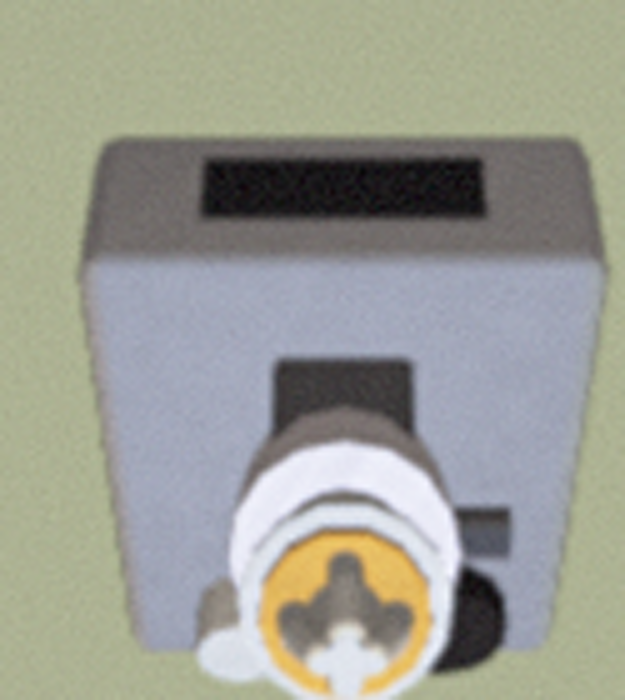

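Run:
```python
from h import *
c=load("wrist2"); im=c["image"]; pose=(c["pos"],c["rot"])
hsv=cv2.cvtColor(im,cv2.COLOR_BGR2HSV)
f=8; x0,y0=225,170
roi=cv2.resize(im[y0:y0+60,x0:x0+60],None,fx=f,fy=f,interpolation=cv2.INTER_CUBIC)
h=cv2.cvtColor(roi,cv2.COLOR_BGR2HSV)
m=((h[...,0]>8)&(h[...,0]<28)&(h[...,1]>90)&(h[...,2]>90)).astype(np.uint8)
cs,_=cv2.findContours(m,0,1); P=np.vstack(cs); hull=cv2.convexHull(P)
e=cv2.fitEllipse(hull); q=(np.array(e[0])+.5)/f-.5+[x0,y0]; print("brass",q,np.array(e[1])/f,e[2])
cv2.ellipse(roi,e,(0,0,255),1)
cv2.imwrite("pics/c5.png",roi)
T=c["tool_from_camera"]; d=T[:3,:3]@np.linalg.inv(c["K"])@np.r_[q,1]
R=Rot.from_quat(pose[1]).as_matrix()
rng=322.55*.029/(max(e[1])/f); a,yc=axes(); print("range from size",rng)
o0=np.array([.5787,.0837,.11])
# ring is 26 mm + s out from clamp face
o,dd=ray(c,q,pose)
# axis plane: intersect ray w/ range
X=o+dd*rng/ (np.linalg.inv(c["K"])@np.r_[q,1]/np.linalg.norm(np.linalg.inv(c["K"])@np.r_[q,1]))[2]
print("ring centre",X, "along axis from clamp guess",(X-o0)@a,"lateral yc",(X-o0)@yc,"lateral e",(X-o0)@np.cross(yc,a))
for s in (0,.011,.022): print(s,proj(c,o0+(.026+s)*a,pose))
```

```text
brass [253.64534569 202.11338043] [33.37981415 34.15138626] 92.85394287109375
range from size 0.2738966415160053
ring centre [0.5636318  0.08421608 0.13487554] along axis from clamp guess 0.02903868047951434 lateral yc -0.0005231377253667954 lateral e 0.0016096617085890658
0 [254.23274216 199.30938947]
0.011 [254.35702558 202.96766151]
0.022 [254.49166325 206.93071002]
```

View pics/c5.png

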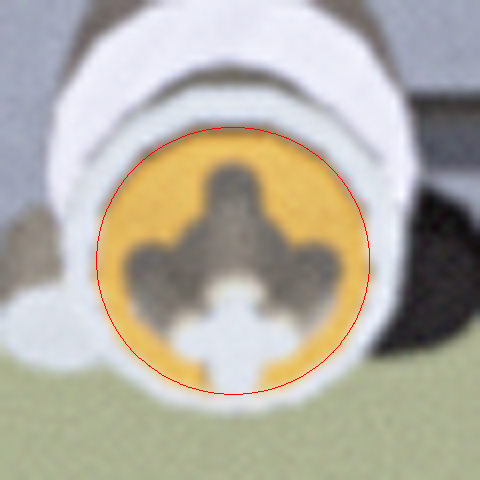

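Run:
```python
from h import *
pw=(np.array([.52431,0,.23047]),np.array([7.07096359e-01,7.07116526e-01,-6.81096331e-04,-7.02598919e-04]))
def brass(c,x0,y0,w,h_,f=8,name=None):
    roi=cv2.resize(c["image"][y0:y0+h_,x0:x0+w],None,fx=f,fy=f,interpolation=cv2.INTER_CUBIC)
    h=cv2.cvtColor(roi,cv2.COLOR_BGR2HSV)
    m=((h[...,0]>8)&(h[...,0]<28)&(h[...,1]>90)&(h[...,2]>90)).astype(np.uint8)
    cs,_=cv2.findContours(m,0,1); e=cv2.fitEllipse(cv2.convexHull(np.vstack(cs)))
    cv2.ellipse(roi,e,(0,0,255),1); cv2.imwrite(f"pics/{name}.png",roi)
    q=(np.array(e[0])+.5)/f-.5+[x0,y0]; print(name,q,np.array(e[1])/f,e[2]); return q
c2=load("wrist2"); p2=(c2["pos"],c2["rot"]); c0=load("wrist0")
q2=brass(c2,225,170,60,60,8,"b2"); q0=brass(c0,270,40,65,65,8,"b0")
X,r=tri([ray(c0,q0,pw),ray(c2,q2,p2)]); print("ring",X,r)
t0=(275.5,75.0); t2=(254.1,211.2)
T,r=tri([ray(c0,t0,pw),ray(c2,t2,p2)]); print("tip",T,r,"tip-ring",np.linalg.norm(T-X),"(23 expected)",(T-X)/np.linalg.norm(T-X),axes()[0])
a,yc=axes(); k=(X[2]-.11)/a[2]; print("ring dist from clamp face by height",k,"s",k-.026,"origin",X-k*a)
k=(T[2]-.11)/a[2]; print("tip by height",k,"s",k-.049,"origin",T-k*a)
```

```text
b2 [253.64534569 202.11338043] [33.37981415 34.15138626] 92.85394287109375
b0 [299.02322006  78.3003273 ] [40.55836105 44.69081116] 23.590251922607422
ring [0.55738286 0.08469622 0.14000788] [np.float64(0.00011249986678743467), np.float64(0.00011249986678743726)]
tip [0.53979734 0.08541999 0.16291386] [np.float64(0.0004945933726959534), np.float64(0.0004945933726959366)] tip-ring 0.028886990019219093 (23 expected) [-0.60876955  0.02505515  0.79295137] [-0.56330119  0.03889591  0.82533561]
ring dist from clamp face by height 0.03635839403704037 s 0.010358394037040374 origin [0.57786359 0.08328203 0.11      ]
tip by height 0.06411192590610819 s 0.015111925906108187 origin [0.57591167 0.0829263  0.11      ]
```

View pics/b0.png

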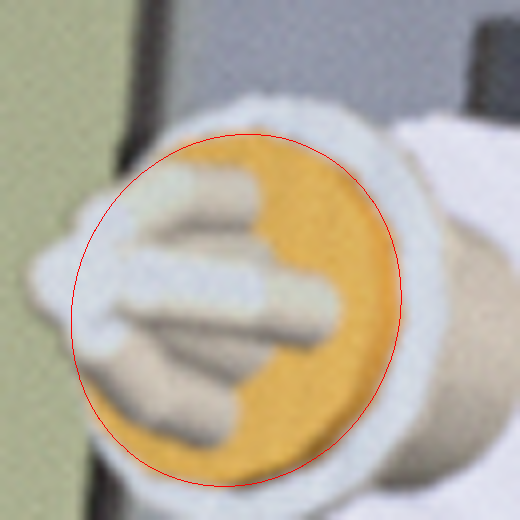

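The axis passes through about (0.577,0.083,0.110), with the protrusion s at about 10–15 mm. Now I'll go above the cup.

Run:
```python
from h import *
from station import readout
s=readout.sense(); print(s["ee_pos"],s["clock"])
screw(s["ee_pos"],s["ee_rot"],np.array([.4735,-.145,.15]),tool_R(np.array([0,0,-1.]),np.array([0,1.,0])),8)
```

```text
[0.48626217 0.08718874 0.22766417] 1.5833
rel shift [ 0.041  -0.2323  0.0669] rel turn [-1.33 33.79 -3.76]
8 rows [0.0035, -0.029, 0.0094] [-0.17, 4.22, -0.47]
ends [ 0.4754 -0.1451  0.1499]  want [ 0.4735 -0.145   0.15  ]
```

{"name": "move_arm", "arguments": {
  "increments": [
    [0.0035,-0.029,0.006,-0.17,4.22,-0.47,-1],
    [0.0035,-0.029,0.0075,-0.17,4.22,-0.47,-1],
    [0.0035,-0.029,0.0094,-0.17,4.22,-0.47,-1],
    [0.0035,-0.029,0.0094,-0.17,4.22,-0.47,-1],
    [0.0035,-0.029,0.0094,-0.17,4.22,-0.47,-1],
    [0.0035,-0.029,0.0094,-0.17,4.22,-0.47,-1],
    [0.0035,-0.029,0.0094,-0.17,4.22,-0.47,-1],
    [0.0035,-0.029,0.0094,-0.17,4.22,-0.47,-1],
    [0,0,0,0,0,0,-1],
    [0,0,0,0,0,0,-1]
  ]
}}

```text
clock: 2.42
ee_pos: [0.4848, -0.1535, 0.1513]
ee_rot: [-0.008, 1.0, 0.004, -0.008]
wrist_force: [-1.2, 1.0, -0.7]
grip_width: 0.0858
```

Run:
```python
from h import *
from station import readout
s=readout.sense(); print(s["ee_pos"],s["clock"],s["joints"].round(2))
screw(s["ee_pos"],s["ee_rot"],np.array([.4735,-.145,.15]),tool_R(np.array([0,0,-1.]),np.array([0,1.,0])))
snap("wrist","3")
```

```text
[ 0.48479448 -0.15345722  0.15128451] 2.4167 [-0.31  0.29 -0.31  0.99  0.   -0.33]
rel shift [0.0111 0.0086 0.0015] rel turn [ 0.46 -0.91  0.97]
1 rows [0.0112, 0.0085, 0.0014] [0.46, -0.91, 0.97]
ends [ 0.4734 -0.1451  0.1501]  want [ 0.4735 -0.145   0.15  ]
```

View pics/wrist3.png

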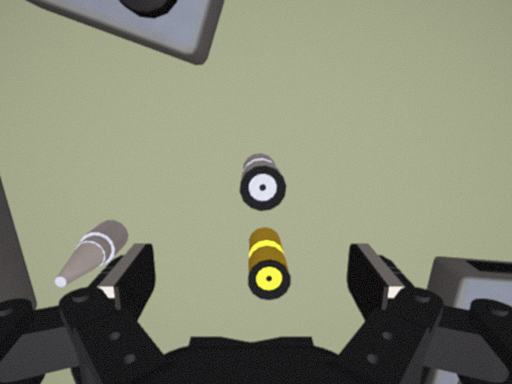

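The wrist view shows the silver cup's lip at (262,187), the yellow one at (269,279), the pin tip at (61,281) well outside the left finger, and a console edge at bottom right.

Run:
```python
from h import *
from station import readout
c=load("wrist3"); pose=(c["pos"],c["rot"])
v=c["image"].max(2); m=((v<60)).astype(np.uint8); roi=np.zeros_like(m); roi[160:216,232:294]=1
cs,_=cv2.findContours(m*roi,0,1); k=max(cs,key=cv2.contourArea); e=cv2.fitEllipse(k); print(e)
p=plane(c,e[0],.075,pose); print("cup top",p,"range by size",322.55*.032/max(e[1]))
s=readout.sense(); print(s["ee_pos"])
p[2]=.15; screw(s["ee_pos"],s["ee_rot"],p,tool_R(np.array([0,0,-1.]),np.array([0,1.,0])))
```

```text
((262.4404296875, 187.61337280273438), (42.70549392700195, 43.46515655517578), 83.31640625)
cup top [ 0.47235082 -0.14468742  0.075     ] range by size 0.237468372784934
[ 0.4848949  -0.15333172  0.15121385]
rel shift [0.0124 0.0089 0.0015] rel turn [ 0.41 -0.87  1.01]
1 rows [0.0125, 0.0087, 0.0013] [0.41, -0.87, 1.01]
ends [ 0.4723 -0.1448  0.1501]  want [ 0.4724 -0.1447  0.15  ]
```

{"name": "move_arm", "arguments": {
  "increments": [
    [0.0125,0.0087,0.0013,0.4,-0.9,1.0,-1],
    [0,0,0,0,0,0,-1]
  ]
}}

```text
clock: 2.63
ee_pos: [0.4725, -0.1439, 0.1497]
ee_rot: [0.0, 1.0, 0.0, 0.001]
wrist_force: [-1.5, 0.7, -0.4]
grip_width: 0.0854
```

Run:
```python
from h import *
from station import readout
s=readout.sense(); print(s["ee_pos"])
screw(s["ee_pos"],s["ee_rot"],np.array([.4725,-.1448,.040]),tool_R(np.array([0,0,-1.]),np.array([0,1.,0])))
```

```text
[ 0.47248714 -0.14393905  0.14969178]
rel shift [ 0.0002 -0.0009  0.1097] rel turn [ 0.04  0.09 -0.02]
3 rows [0.0, -0.0003, 0.0366] [0.01, 0.03, -0.01]
ends [ 0.4725 -0.1448  0.04  ]  want [ 0.4725 -0.1448  0.04  ]
```

{"name": "move_arm", "arguments": {
  "increments": [
    [0,-0.0003,0.022,0,0,0,-1],
    [0,-0.0003,0.024,0,0,0,-1],
    [0,-0.0003,0.024,0,0,0,-1],
    [0,0,0.02,0,0,0,-1],
    [0,0,0.013,0,0,0,-1],
    [0,0,0.003,0,0,0,-1],
    [0,0,0,0,0,0,-1]
  ]
}}

```text
clock: 3.22
ee_pos: [0.4787, -0.1395, 0.0479]
ee_rot: [-0.007, 1.0, -0.002, 0.011]
wrist_force: [-0.1, -0.3, 1.0]
grip_width: 0.0855
```

Run:
```python
from h import *
from station import readout
s=readout.sense(); print(s["ee_pos"])
screw(s["ee_pos"],s["ee_rot"],np.array([.4725,-.1448,.040]),tool_R(np.array([0,0,-1.]),np.array([0,1.,0])))
```

```text
[ 0.47868925 -0.13947622  0.04790433]
rel shift [ 0.0064 -0.0052  0.0078] rel turn [-0.2   1.24  0.77]
1 rows [0.0063, -0.0053, 0.0078] [-0.2, 1.24, 0.77]
ends [ 0.4726 -0.1449  0.0399]  want [ 0.4725 -0.1448  0.04  ]
```

{"name": "move_arm", "arguments": {
  "increments": [
    [0.0063,-0.0053,0.004,-0.2,1.2,0.8,-1],
    [0,0,0.003,0,0,0,-1],
    [0,0,0,0,0,0,-1]
  ]
}}

```text
clock: 3.47
ee_pos: [0.4741, -0.1448, 0.0433]
ee_rot: [-0.0, 1.0, -0.001, 0.002]
wrist_force: [0.3, 0.5, 0.3]
grip_width: 0.0858
```

Run:
```python
from h import *
from station import readout
s=readout.sense(); print(s["ee_pos"])
screw(s["ee_pos"],s["ee_rot"],np.array([.4725,-.1448,.040]),tool_R(np.array([0,0,-1.]),np.array([0,1.,0])))
snap("wrist","4")
```

```text
[ 0.47411584 -0.14475645  0.04328972]
rel shift [ 0.0016 -0.      0.0033] rel turn [-0.06  0.21  0.04]
1 rows [0.0016, -0.0, 0.0033] [-0.06, 0.21, 0.04]
ends [ 0.4725 -0.1448  0.04  ]  want [ 0.4725 -0.1448  0.04  ]
```

View pics/wrist4.png

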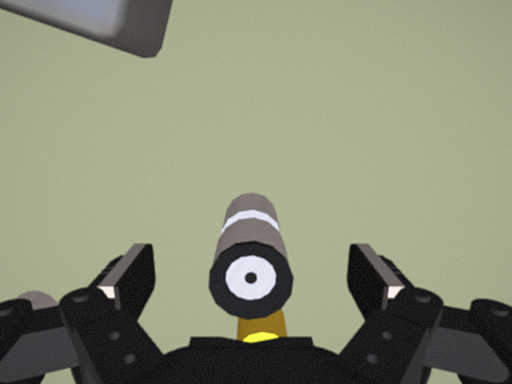

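The cup head, at (251,277), is centred between the pads, which sit at x = 155 and 348. I'll check fore-aft, then close.

Run:
```python
from h import *
c=load("wrist4"); print(plane(c,(251,278),.076,(c["pos"],c["rot"])), c["pos"])
```

```text
[ 0.47008441 -0.14452099  0.076     ] [ 0.47411584 -0.14475645  0.04328972]
```

{"name": "move_arm", "arguments": {
  "increments": [
    [0.001,0,0.003,0,0.2,0,-1],
    [0,0,0,0,0,0,0.2],
    [0,0,0,0,0,0,1],
    [0,0,0,0,0,0,1],
    [0,0,0,0,0,0,1],
    [0,0,0,0,0,0,1],
    [0,0,0,0,0,0,1],
    [0,0,0,0,0,0,1]
  ],
  "force": 80
}}

```text
clock: 4.18
ee_pos: [0.4752, -0.1462, 0.0424]
ee_rot: [0.0, 1.0, -0.002, 0.002]
wrist_force: [-0.8, -0.7, 0.1]
grip_width: 0.0302
```

{"name": "move_arm", "arguments": {
  "increments": [
    [0,0,-0.015,0,0,0,1],
    [0,0,-0.02,0,0,0,1],
    [0,0,-0.025,0,0,0,1],
    [0,0,-0.025,0,0,0,1],
    [0,0,-0.025,0,0,0,1],
    [0,0,0,0,0,0,1],
    [0,0,0,0,0,0,1]
  ]
}}

```text
clock: 4.77
ee_pos: [0.4713, -0.1442, 0.1539]
ee_rot: [-0.0, 1.0, 0.0, -0.002]
wrist_force: [-0.8, 0.1, -1.9]
grip_width: 0.0304
```

Run:
```python
from h import *
from station import readout
s=readout.sense(); print(s["ee_pos"],s["ee_rot"].round(4),s["clock"],s["wrist_force"],s["grip_width"])
for n in ("wrist","scene","side"): snap(n,"5")
```

```text
[ 0.47129301 -0.14419007  0.15388783] [-1.0e-04  1.0e+00  3.0e-04 -1.8e-03] 4.7667 [-0.78207529  0.08456205 -1.9418316 ] 0.030373158283068455
```

View pics/wrist5.png

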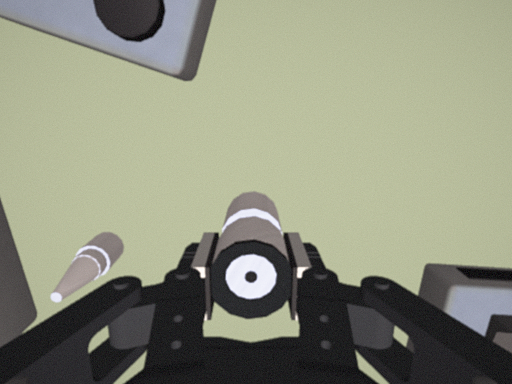

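View pics/side5.png

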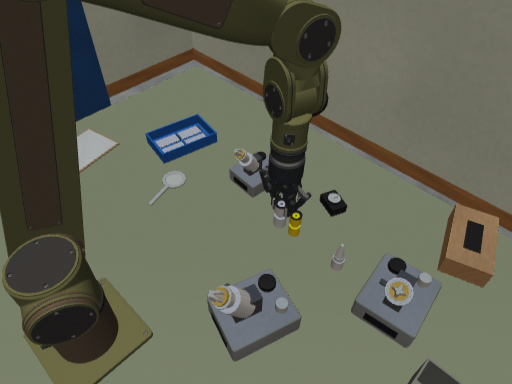

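The nozzle is held: grip width is 30 mm and the lip is at (251,277) in the wrist view. Now I'll measure how it sits in the tool frame, using the skirt silhouette and the lip.

Run:
```python
from h import *
c=load("wrist5"); T=c["tool_from_camera"]; 
def tp(px,z):
    d=T[:3,:3]@np.linalg.inv(c["K"])@np.r_[px,1.]; o=T[:3,3]; return (o+d*(z-o[2])/d[2]).round(4)
v=c["image"].max(2); m=(v<60).astype(np.uint8); r=np.zeros_like(m); r[238:320,206:298]=1
white=((v>150)).astype(np.uint8); r[:]=0; r[248:306,220:282]=1
cs,_=cv2.findContours(white*r,0,1); k=max(cs,key=cv2.contourArea); e=cv2.fitEllipse(k); print("white disc",e)
for zt in (-.0336,-.030): print("lip centre in tool",tp(e[0],zt))
# predicted silhouettes for hypothetical x offset dx, tilt 0 : skirt mouth far edge
def pj(X):
    q=T[:3,:3].T@(np.array(X)-T[:3,3]); q=c["K"]@q; return (q[:2]/q[2]).round(1)
for dx in (0,.002,.004,.006):
    th=np.linspace(0,2*np.pi,73)
    mouth=np.array([pj([dx+.0155*np.cos(t),.0155*np.sin(t),.0424]) for t in th])
    top=np.array([pj([dx+.0155*np.cos(t),.0155*np.sin(t),.0424-.034]) for t in th])
    print(dx,"mouth top row",mouth[:,1].min(),"skirt-top ring top row",top[:,1].min(),"lip",pj([dx,0,-.0336]))
crop("wrist5",200,180,110,140,5,"c6")
```

```text
white disc ((250.63426208496094, 276.1334533691406), (43.75196075439453, 49.898414611816406), 91.17208862304688)
lip centre in tool [ 0.0052  0.0001 -0.0336]
lip centre in tool [ 0.0031  0.0001 -0.03  ]
0 mouth top row 194.7 skirt-top ring top row 213.4 lip [250.5 288.4]
0.002 mouth top row 191.4 skirt-top ring top row 209.5 lip [250.5 283.7]
0.004 mouth top row 188.2 skirt-top ring top row 205.6 lip [250.5 279. ]
0.006 mouth top row 184.9 skirt-top ring top row 201.7 lip [250.5 274.2]
```

View pics/c6.png

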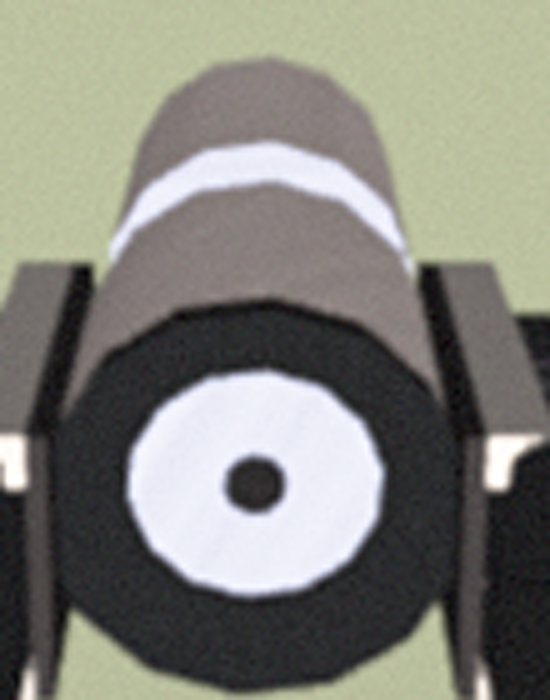

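The skirt and mouth rows agree with a nozzle offset of +2.5 mm along tool x and no tilt. Now to the pre-insertion pose, well above the tip on the axis.

Run:
```python
from h import *
from station import readout
s=readout.sense(); a,yc=axes(); R=tool_R(-a,yc); Q=np.array([.577,.0831,.11])
P=Q+.165*a-.0025*R[:,0]; print(P,s["ee_pos"])
screw(s["ee_pos"],s["ee_rot"],P,R,10)
```

```text
[0.48611374 0.08937569 0.24759198] [ 0.47050761 -0.14401486  0.15252177]
rel shift [-0.0151  0.2335 -0.0949] rel turn [  1.24 -34.71   3.82]
10 rows [-0.0036, 0.0233, -0.0091] [0.12, -3.47, 0.38]
ends [0.4882 0.0893 0.2474]  want [0.4861 0.0894 0.2476]
```

{"name": "move_arm", "arguments": {
  "increments": [
    [-0.0036,0.0233,-0.02,0.12,-3.47,0.38,1],
    [-0.0036,0.0233,-0.02,0.12,-3.47,0.38,1],
    [-0.0036,0.0233,-0.012,0.12,-3.47,0.38,1],
    [-0.0036,0.0233,-0.009,0.12,-3.47,0.38,1],
    [-0.0036,0.0233,-0.009,0.12,-3.47,0.38,1],
    [-0.0036,0.0233,-0.006,0.12,-3.47,0.38,1],
    [-0.0036,0.0233,-0.005,0.12,-3.47,0.38,1],
    [-0.0036,0.0233,-0.004,0.12,-3.47,0.38,1],
    [-0.0036,0.0233,-0.003,0.12,-3.47,0.38,1],
    [-0.0036,0.0233,-0.003,0.12,-3.47,0.38,1],
    [0,0,0,0,0,0,1],
    [0,0,0,0,0,0,1]
  ]
}}

```text
clock: 5.92
ee_pos: [0.4885, 0.097, 0.2331]
ee_rot: [0.036, 0.956, -0.008, 0.292]
wrist_force: [-0.2, -0.6, -0.6]
grip_width: 0.0305
```

```bash
cat > st.py <<'E'
from h import *
from station import readout
def st(k,N=None,dx=.0025,dy=0,Q=np.array([.577,.0831,.11])):
    s=readout.sense(); a,yc=axes(); R=tool_R(-a,yc)
    print("t",round(s["clock"],2),"F tool",(R.T@s["wrist_force"]).round(1),"Tq tool",(R.T@s["wrist_torque"]).round(2),"w",round(s["grip_width"],4))
    P=Q+k*a-dx*R[:,0]-dy*R[:,1]; r=R.T@(s["ee_pos"]-Q); print("TCP in clamp-tool axes: x,y,dist",r.round(4)*[1,1,-1]); screw(s["ee_pos"],s["ee_rot"],P,R,N)
E
python3 - <<'E'
from st import *
st(.165); snap("wrist","6")
E
```

```text
t 5.92 F tool [ 0.4 -0.6  0.4] Tq tool [ 0.02  0.56 -0.02] w 0.0305
TCP in clamp-tool axes: x,y,dist [0.0041 0.0078 0.152 ]
rel shift [-0.0066 -0.0077 -0.013 ] rel turn [ 0.11 -0.43 -0.35]
1 rows [-0.0066, -0.0078, -0.013] [0.11, -0.43, -0.35]
ends [0.4862 0.0893 0.2476]  want [0.4861 0.0894 0.2476]
```

View pics/wrist6.png

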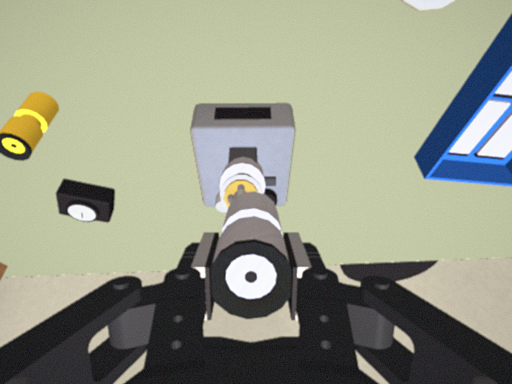

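The nozzle hangs just before the spigot: the flange is at about (242,187) and the skirt at (250,215). I'll correct the lateral offset (−7 mm in x, −8 mm in y).

{"name": "move_arm", "arguments": {
  "increments": [
    [-0.0066,-0.0077,0,0.1,-0.4,-0.4,1],
    [0,0,0,0,0,0,1],
    [0,0,0,0,0,0,1]
  ]
}}

```text
clock: 6.22
ee_pos: [0.4921, 0.0859, 0.2333]
ee_rot: [0.034, 0.956, -0.012, 0.291]
wrist_force: [0.1, 0.6, -1.2]
grip_width: 0.0305
```

Run:
```python
from st import *
st(.150); snap("wrist","7"); snap("scene","7"); snap("side","7")
crop("wrist7",190,90,125,140,5,"c7"); 
a=cv2.resize(cv2.imread("pics/scene7.png")[130:230,250:350],None,fx=4,fy=4,interpolation=2); b=cv2.resize(cv2.imread("pics/side7.png")[110:210,200:300],None,fx=4,fy=4,interpolation=2); cv2.imwrite("pics/c8.png",np.hstack([a,b]))
```

```text
t 6.22 F tool [0.6 0.7 1. ] Tq tool [-0.02  0.7   0.02] w 0.0305
TCP in clamp-tool axes: x,y,dist [ 0.0005 -0.0031  0.1497]
rel shift [-0.003   0.0031 -0.0003] rel turn [-0.22 -0.53 -0.03]
1 rows [-0.003, 0.0031, -0.0003] [-0.22, -0.53, -0.03]
ends [0.4946 0.0888 0.2352]  want [0.4946 0.0888 0.2352]
```

View pics/c7.png

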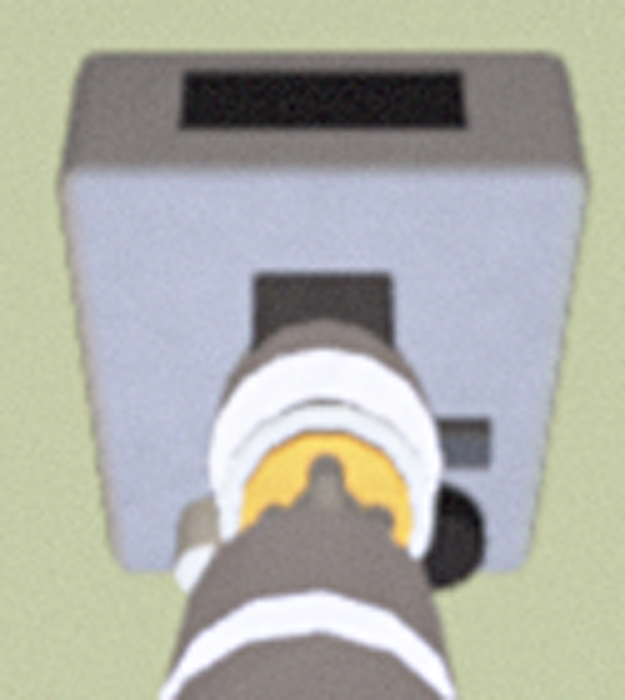

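View pics/c8.png

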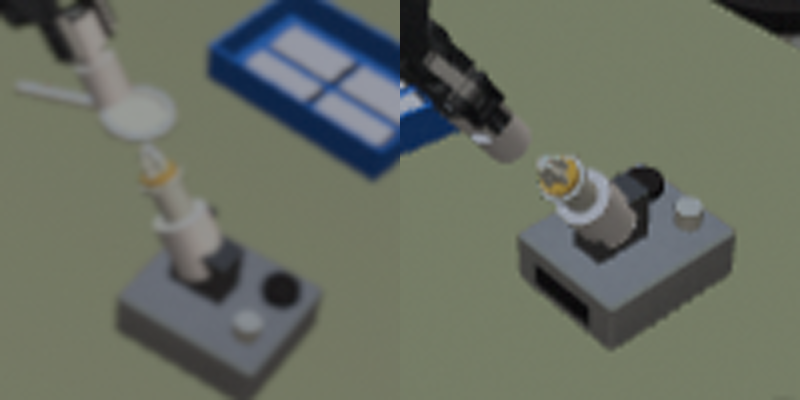

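{"name": "move_arm", "arguments": {
  "increments": [
    [-0.003,0.003,0,-0.2,-0.5,0,1],
    [0,0,0,0,0,0,1],
    [0,0,0,0,0,0,1]
  ]
}}

```text
clock: 6.62
ee_pos: [0.4956, 0.0887, 0.2355]
ee_rot: [0.034, 0.955, -0.01, 0.296]
wrist_force: [-0.5, -0.6, -1.3]
grip_width: 0.0304
```

Run:
```python
from st import *
st(.130); c,pose=snap("wrist","8"); snap("scene","8"); snap("side","8")
crop("wrist8",190,90,125,140,5,"c9"); 
s=readout.sense(); a,yc=axes(); Q=np.array([.577,.0831,.11])
# predicted brass ring outline rows for s values vs picture
e=np.cross(yc,a)
for sv in (.005,.01,.015,.02):
    th=np.linspace(0,2*np.pi,73); P=np.array([proj(c,Q+(.026+sv)*a+.0145*(np.cos(t)*yc+np.sin(t)*e),pose) for t in th])
    F=np.array([proj(c,Q+(.020+sv)*a+.018*(np.cos(t)*yc+np.sin(t)*e),pose) for t in th])
    print(sv,"brass top row",P[:,1].min().round(1),"cols",P[:,0].min().round(1),P[:,0].max().round(1),"flange top",F[:,1].min().round(1),F[:,0].min().round(1),F[:,0].max().round(1))
C=np.array([proj(c,Q+.022*(np.cos(t)*yc+np.sin(t)*e),pose) for t in th]); print("clamp top",C[:,1].min(),C[:,0].min(),C[:,0].max())
```

```text
t 6.62 F tool [ 1.1 -0.6  0.8] Tq tool [0.01 0.63 0.05] w 0.0304
TCP in clamp-tool axes: x,y,dist [-3.500e-03 -1.000e-04  1.496e-01]
rel shift [0.001  0.0001 0.0196] rel turn [-0.01  0.05 -0.11]
1 rows [0.001, 0.0001, 0.0196] [-0.01, 0.05, -0.11]
ends [0.5058 0.088  0.2187]  want [0.5058 0.088  0.2187]
0.005 brass top row 167.3 cols 233.0 267.9 flange top 161.8 229.2 271.6
0.01 brass top row 168.5 cols 232.6 268.2 flange top 162.9 228.8 272.0
0.015 brass top row 169.7 cols 232.3 268.5 flange top 163.9 228.4 272.4
0.02 brass top row 171.0 cols 232.0 268.9 flange top 165.1 228.0 272.8
clamp top 152.68794865173928 226.57948749538332 274.2451018181358
```

View pics/c9.png

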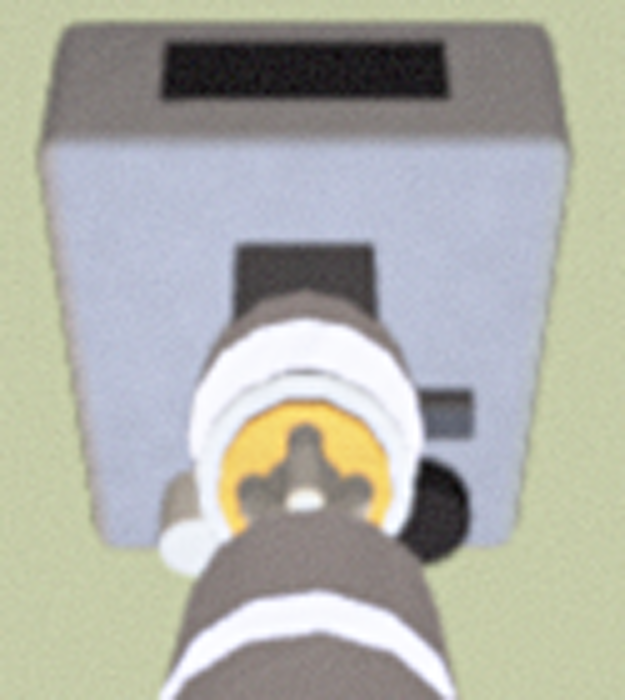

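The view is well aligned: the ring centre is at column 250.9 and the clamp top is at row 153.6 (predicted 152.7). I'll advance along the axis in small steps.

{"name": "move_arm", "arguments": {
  "increments": [
    [0.001,-0.0006,0.008,0,0,0,1],
    [0,0,0.008,0,0,0,1],
    [0,0,0.008,0,0,0,1],
    [0,0,0.005,0,0,0,1],
    [0,0,0,0,0,0,1],
    [0,0,0,0,0,0,1]
  ]
}}

```text
clock: 7.27
ee_pos: [0.5123, 0.0871, 0.2079]
ee_rot: [0.033, 0.955, -0.01, 0.295]
wrist_force: [-1.0, -0.3, -1.1]
grip_width: 0.0304
```

Run:
```python
from st import *
st(.115,dy=.0007)
```

```text
t 7.27 F tool [ 1.4 -0.4  0.4] Tq tool [-0.02  0.64  0.03] w 0.0304
TCP in clamp-tool axes: x,y,dist [-0.0018 -0.0004  0.1173]
rel shift [-0.0007 -0.0003  0.0023] rel turn [ 0.01  0.01 -0.06]
1 rows [-0.0007, -0.0003, 0.0023] [0.01, 0.01, -0.06]
ends [0.5142 0.0867 0.2063]  want [0.5142 0.0867 0.2063]
```

{"name": "move_arm", "arguments": {
  "increments": [
    [-0.0006,-0.0003,0.005,0,0,0,1],
    [0,0,0.005,0,0,0,1],
    [0,0,0.005,0,0,0,1],
    [0,0,0.004,0,0,0,1],
    [0,0,0,0,0,0,1]
  ]
}}

```text
clock: 7.68
ee_pos: [0.5249, 0.0861, 0.1913]
ee_rot: [0.033, 0.955, -0.01, 0.296]
wrist_force: [-0.1, -0.1, -1.9]
grip_width: 0.0303
```

Run:
```python
from st import *
st(.090,dy=.0007); snap("wrist","9"); crop("wrist9",190,90,125,140,5,"c10");
```

```text
t 7.68 F tool [ 1.2 -0.2  1.5] Tq tool [-0.02  0.6   0.02] w 0.0303
TCP in clamp-tool axes: x,y,dist [-0.0028 -0.0006  0.0966]
rel shift [ 0.0003 -0.0001  0.0066] rel turn [ 0.02  0.05 -0.06]
1 rows [0.0003, -0.0001, 0.0066] [0.02, 0.05, -0.06]
ends [0.5283 0.0858 0.1857]  want [0.5283 0.0858 0.1857]
```

View pics/c10.png

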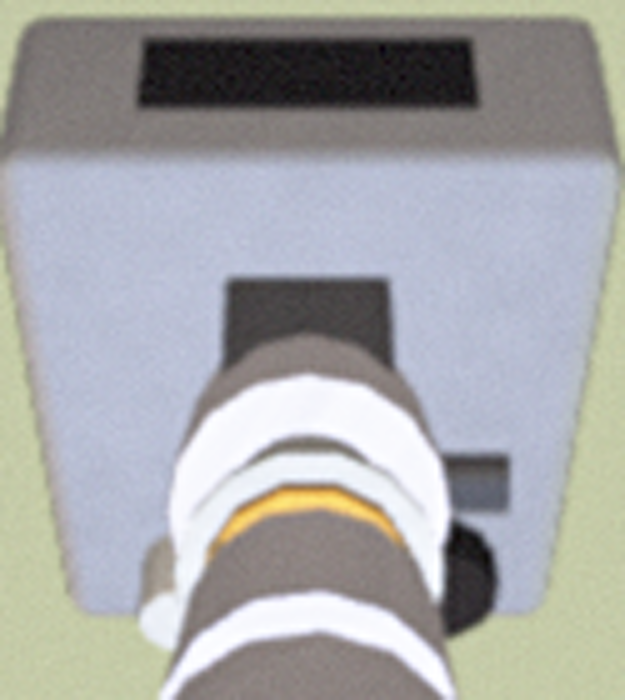

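Centred within about 0.5 mm, with the brass still showing. Now I'll feel forward in 2 mm rows.

{"name": "move_arm", "arguments": {
  "increments": [
    [0,0,0.002,0,0,0,1],
    [0,0,0.002,0,0,0,1],
    [0,0,0.002,0,0,0,1]
  ],
  "force": 110
}}

```text
clock: 7.98
ee_pos: [0.5286, 0.0859, 0.1867]
ee_rot: [0.033, 0.955, -0.01, 0.296]
wrist_force: [-0.7, 0.6, -0.5]
grip_width: 0.0297
```

Run:
```python
from st import *
st(.080,dy=.0007)
```

```text
t 7.98 F tool [0.9 0.5 0.1] Tq tool [ 0.11  0.58 -0.01] w 0.0297
TCP in clamp-tool axes: x,y,dist [-0.0033 -0.0005  0.0907]
rel shift [ 0.0008 -0.0002  0.0107] rel turn [ 0.04  0.1  -0.06]
1 rows [0.0008, -0.0002, 0.0107] [0.04, 0.1, -0.06]
ends [0.534  0.0854 0.1774]  want [0.5339 0.0854 0.1774]
```

{"name": "move_arm", "arguments": {
  "increments": [
    [0.0005,0,0.0015,0,0,0,1],
    [0,0,0.0015,0,0,0,1],
    [0,0,0,0,0,0,1]
  ]
}}

```text
clock: 8.23
ee_pos: [0.5304, 0.0857, 0.1839]
ee_rot: [0.033, 0.954, -0.01, 0.297]
wrist_force: [0.2, -0.6, -1.0]
grip_width: 0.03
```

Run:
```python
from st import *
st(.080,dy=.0007)
```

```text
t 8.23 F tool [ 0.4 -0.6  0.9] Tq tool [ 0.07  0.58 -0.02] w 0.03
TCP in clamp-tool axes: x,y,dist [-0.0032 -0.0006  0.0873]
rel shift [ 0.0007 -0.0001  0.0073] rel turn [ 0.02  0.14 -0.07]
1 rows [0.0007, -0.0001, 0.0073] [0.02, 0.14, -0.07]
ends [0.534  0.0854 0.1774]  want [0.5339 0.0854 0.1774]
```

{"name": "move_arm", "arguments": {
  "increments": [
    [0.0005,0,0.0015,0,0.1,0,1],
    [0,0,0.0015,0,0,0,1],
    [0,0,0,0,0,0,1]
  ]
}}

```text
clock: 8.48
ee_pos: [0.5323, 0.0854, 0.1815]
ee_rot: [0.034, 0.954, -0.01, 0.296]
wrist_force: [1.2, -0.8, 0.0]
grip_width: 0.0294
```

Run:
```python
from st import *
st(.080,dy=.0007); snap("wrist","10"); crop("wrist10",190,90,125,140,5,"c11");
```

```text
t 8.48 F tool [-1.  -0.7  0.7] Tq tool [0.11 0.61 0.02] w 0.0294
TCP in clamp-tool axes: x,y,dist [-0.0035 -0.0008  0.0843]
rel shift [0.001  0.0001 0.0043] rel turn [-0.01  0.12 -0.09]
1 rows [0.001, 0.0001, 0.0043] [-0.01, 0.12, -0.09]
ends [0.534  0.0854 0.1774]  want [0.5339 0.0854 0.1774]
```

View pics/c11.png

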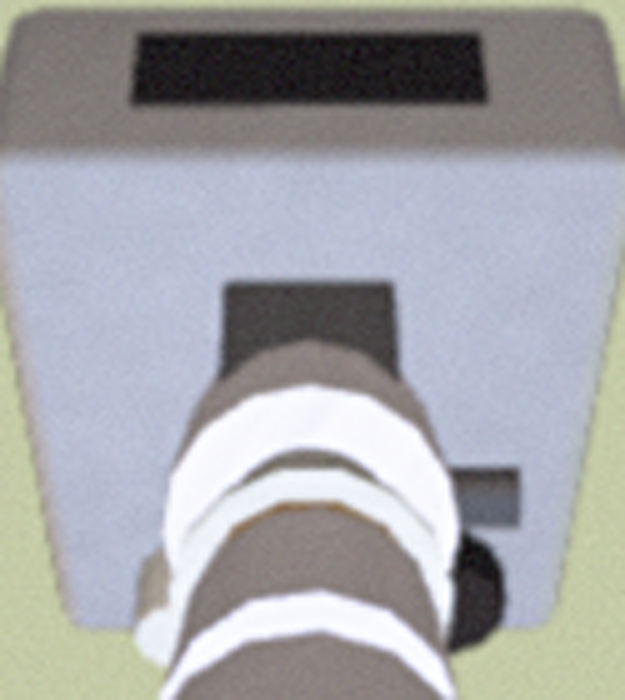

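Almost at the ring: only a thin brass line is left at row 190. I'll continue in 1 mm rows.

{"name": "move_arm", "arguments": {
  "increments": [
    [0.0004,0,0.0013,0,0.1,0,1],
    [0,0,0.0013,0,0,0,1]
  ]
}}

```text
clock: 8.7
ee_pos: [0.5337, 0.0853, 0.1797]
ee_rot: [0.034, 0.955, -0.01, 0.296]
wrist_force: [-3.4, -0.9, 3.4]
grip_width: 0.0296
```

Run:
```python
from st import *
st(.080,dy=.0007)
```

```text
t 8.7 F tool [ 0.8 -1.2 -4.7] Tq tool [ 0.21  0.74 -0.03] w 0.0296
TCP in clamp-tool axes: x,y,dist [-0.0036 -0.0008  0.082 ]
rel shift [0.0011 0.0001 0.0019] rel turn [-0.01  0.07 -0.1 ]
1 rows [0.0011, 0.0001, 0.0019] [-0.01, 0.07, -0.1]
ends [0.5339 0.0854 0.1774]  want [0.5339 0.0854 0.1774]
```

Push of about 5 N: the ring or ribs are being met. Continuing.

{"name": "move_arm", "arguments": {
  "increments": [
    [0,0,0.0015,0,0,0,1],
    [0,0,0.0015,0,0,0,1]
  ]
}}

```text
clock: 8.87
ee_pos: [0.5352, 0.0852, 0.1775]
ee_rot: [0.034, 0.955, -0.01, 0.296]
wrist_force: [-7.5, -0.5, 7.0]
grip_width: 0.0297
```

Run:
```python
from st import *
st(.080,dy=.0007)
```

```text
t 8.87 F tool [  2.2  -1.  -10. ] Tq tool [0.21 0.83 0.01] w 0.0297
TCP in clamp-tool axes: x,y,dist [-0.0036 -0.0008  0.0793]
rel shift [ 0.0011  0.0001 -0.0007] rel turn [-0.    0.08 -0.09]
1 rows [0.0011, 0.0001, -0.0007] [-0.0, 0.08, -0.09]
ends [0.5339 0.0854 0.1774]  want [0.5339 0.0854 0.1774]
```

{"name": "move_arm", "arguments": {
  "increments": [
    [0,0,0.0018,0,0,0,1],
    [0,0,0.0018,0,0,0,1]
  ]
}}

```text
clock: 9.03
ee_pos: [0.5368, 0.0851, 0.1753]
ee_rot: [0.034, 0.954, -0.01, 0.296]
wrist_force: [-10.8, -1.0, 11.6]
grip_width: 0.0297
```

Run:
```python
from st import *
st(.080,dy=.0007); snap("wrist","11"); crop("wrist11",190,90,125,140,5,"c12")
```

```text
t 9.03 F tool [  2.3  -1.8 -15.6] Tq tool [ 0.25  1.02 -0.02] w 0.0297
TCP in clamp-tool axes: x,y,dist [-0.0037 -0.0008  0.0766]
rel shift [ 0.0012  0.0001 -0.0034] rel turn [ 0.02  0.12 -0.08]
1 rows [0.0012, 0.0001, -0.0034] [0.02, 0.12, -0.08]
ends [0.5339 0.0854 0.1774]  want [0.5339 0.0854 0.1774]
```

View pics/c12.png

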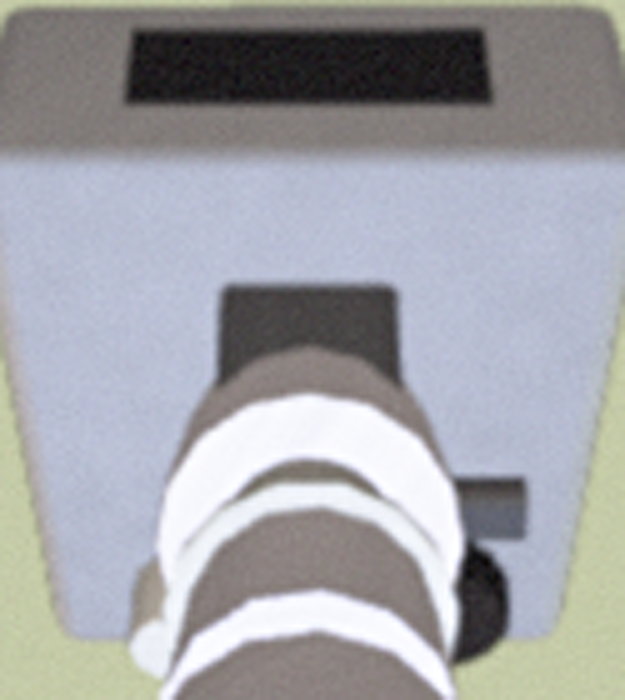

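Going on smoothly: 15 N, small side forces. Continuing to the steep rise.

{"name": "move_arm", "arguments": {
  "increments": [
    [0,0,0.0018,0,0,0,1]
  ]
}}

```text
clock: 9.17
ee_pos: [0.5375, 0.0851, 0.1746]
ee_rot: [0.033, 0.954, -0.01, 0.297]
wrist_force: [-27.5, 1.1, 31.5]
grip_width: 0.0295
```

Run:
```python
from st import *
st(.080,dy=.0007)
```

```text
t 9.17 F tool [  4.9  -0.8 -41.5] Tq tool [0.56 1.71 0.01] w 0.0295
TCP in clamp-tool axes: x,y,dist [-0.0038 -0.0008  0.0757]
rel shift [ 0.0013  0.0001 -0.0043] rel turn [ 0.04  0.16 -0.07]
1 rows [0.0013, 0.0001, -0.0043] [0.04, 0.16, -0.07]
ends [0.5339 0.0854 0.1774]  want [0.5339 0.0854 0.1774]
```

{"name": "move_arm", "arguments": {
  "increments": [
    [0,0,0.0018,0,0,0,1]
  ]
}}

```text
clock: 9.25
ee_pos: [0.5376, 0.085, 0.1746]
ee_rot: [0.033, 0.954, -0.01, 0.297]
wrist_force: [-29.7, -0.8, 33.8]
grip_width: 0.0298
```

Run:
```python
from st import *
st(.080,dy=.0007)
```

```text
t 9.25 F tool [  5.3  -2.8 -44.7] Tq tool [0.62 2.01 0.  ] w 0.0298
TCP in clamp-tool axes: x,y,dist [-0.0039 -0.0008  0.0756]
rel shift [ 0.0014  0.0001 -0.0044] rel turn [ 0.06  0.21 -0.05]
1 rows [0.0014, 0.0001, -0.0044] [0.06, 0.21, -0.05]
ends [0.5339 0.0854 0.1774]  want [0.5339 0.0854 0.1774]
```

Steep rise to 45 N with no more motion, and 6.7 mm of travel since the ring was met, so it is at the flange. I'll relax, look, then release.

{"name": "move_arm", "arguments": {
  "increments": [
    [0,0,0,0,0,0,1],
    [0,0,0,0,0,0,1]
  ]
}}

```text
clock: 9.42
ee_pos: [0.5367, 0.085, 0.1749]
ee_rot: [0.033, 0.954, -0.009, 0.297]
wrist_force: [3.5, -0.6, -4.9]
grip_width: 0.0295
```

Run:
```python
from st import *
st(.080,dy=.0007); snap("wrist","12"); crop("wrist12",190,90,125,140,5,"c13")
```

```text
t 9.42 F tool [-0.2 -0.3  6. ] Tq tool [0.1  0.34 0.02] w 0.0295
TCP in clamp-tool axes: x,y,dist [-0.0034 -0.0008  0.0763]
rel shift [ 0.0009  0.0001 -0.0037] rel turn [ 0.08  0.21 -0.03]
1 rows [0.0009, 0.0001, -0.0037] [0.08, 0.21, -0.03]
ends [0.5339 0.0854 0.1774]  want [0.5339 0.0854 0.1774]
```

View pics/c13.png

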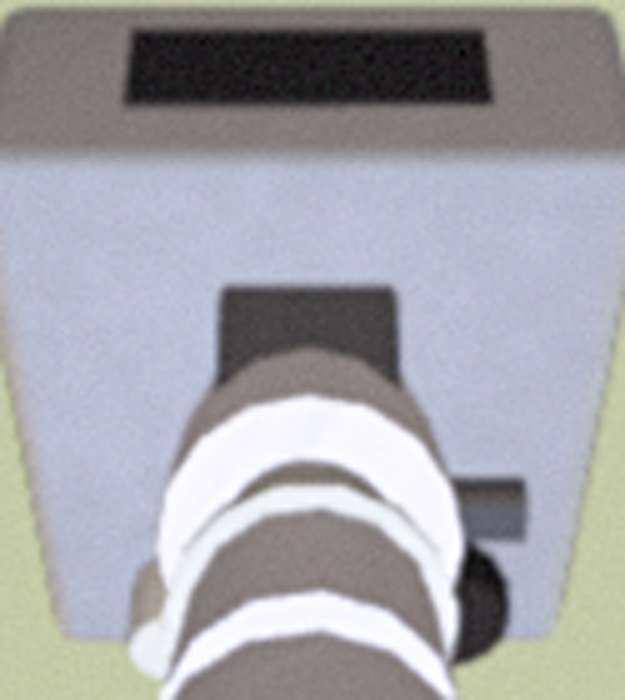

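It holds back by 6 N against the recoil, which is a good sign. I'll press once more and open while still pressing lightly.

{"name": "move_arm", "arguments": {
  "increments": [
    [0,0,0.0018,0,0,0,1],
    [0,0,0.0018,0,0,0,1],
    [0,0,0.001,0,0,0,1],
    [0,0,0.0006,0,0,0,1],
    [0,0,0.0002,0,0,0,0.2],
    [0,0,0,0,0,0,-0.2],
    [0,0,0,0,0,0,-0.6],
    [0,0,0,0,0,0,-1],
    [0,0,0,0,0,0,-1],
    [0,0,0,0,0,0,-1]
  ]
}}

```text
clock: 10.3
ee_pos: [0.5387, 0.0858, 0.1742]
ee_rot: [0.032, 0.954, -0.008, 0.299]
wrist_force: [-0.8, 0.2, 0.1]
grip_width: 0.0853
```

Run:
```python
from st import *
st(.080,dy=.0007); snap("wrist","13"); snap("side","13")
crop("wrist13",165,90,165,240,2.5,"c14")
```

```text
t 10.3 F tool [ 0.6  0.1 -0.5] Tq tool [0.   0.49 0.05] w 0.0853
TCP in clamp-tool axes: x,y,dist [-0.0046  0.      0.0747]
rel shift [ 0.0021 -0.0007 -0.0053] rel turn [0.24 0.38 0.02]
1 rows [0.0021, -0.0007, -0.0053] [0.24, 0.38, 0.02]
ends [0.5339 0.0854 0.1774]  want [0.5339 0.0854 0.1774]
```

View pics/wrist13.png

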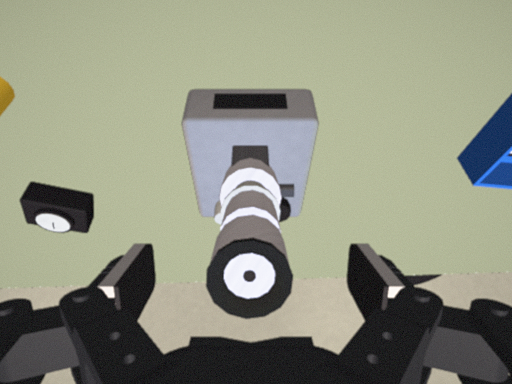

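The jaws are open and the nozzle stays on the spigot, with its lip at (249,276) and the skirt on the flange. I'll retreat straight back along the axis.

{"name": "move_arm", "arguments": {
  "increments": [
    [0,0,-0.008,0,0,0,-1],
    [0,0,-0.012,0,0,0,-1],
    [0,0,-0.015,0,0,0,-1],
    [0,0,-0.02,0,0,0,-1],
    [0,0,-0.02,0,0,0,-1],
    [0,0,-0.015,0,0,0,-1],
    [0,0,-0.01,0,0,0,-1],
    [0,0,0,0,0,0,-1],
    [0,0,0,0,0,0,-1]
  ]
}}

```text
clock: 11.15
ee_pos: [0.4767, 0.0889, 0.2621]
ee_rot: [0.032, 0.954, -0.008, 0.298]
wrist_force: [0.1, -0.5, -0.4]
grip_width: 0.0854
```

Run:
```python
from st import *
st(.18); 
for n in ("wrist","side","scene"): snap(n,"14")
a=cv2.resize(cv2.imread("pics/scene14.png")[130:230,250:350],None,fx=4,fy=4,interpolation=2); b=cv2.resize(cv2.imread("pics/side14.png")[110:210,200:300],None,fx=4,fy=4,interpolation=2); cv2.imwrite("pics/c15.png",np.hstack([a,b]))
crop("wrist14",180,60,140,150,4,"c16")
```

```text
t 11.15 F tool [ 0.1 -0.5  0.4] Tq tool [ 0.06  0.49 -0.05] w 0.0854
TCP in clamp-tool axes: x,y,dist [-0.0029 -0.0011  0.1823]
rel shift [0.0005 0.0011 0.0023] rel turn [ 0.24  0.32 -0.01]
1 rows [0.0004, 0.0011, 0.0023] [0.24, 0.32, -0.01]
ends [0.4777 0.09   0.26  ]  want [0.4777 0.09   0.26  ]
```

View pics/c15.png

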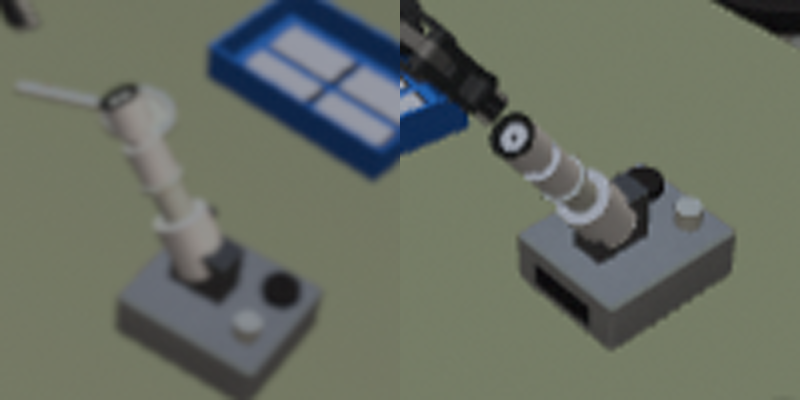

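View pics/wrist14.png

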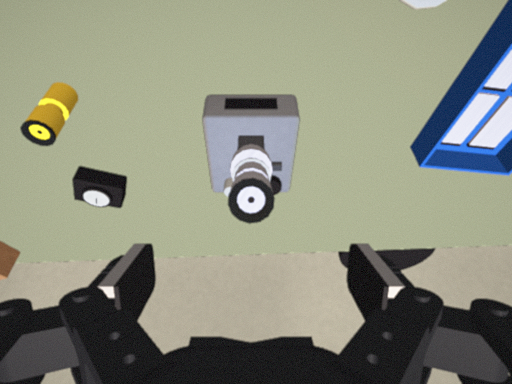

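The nozzle sits on the spigot in line with the clamp, and no brass shows. One numerical check of seating and tilt remains: the lip centre triangulated across views against the axis prediction.

Run:
```python
from st import *
a,yc=axes(); e=np.cross(yc,a); Q=np.array([.577,.0831,.11])
w=load("wrist14"); pose=(w["pos"],w["rot"]); sc=load("scene14"); si=load("side14")
def disc(c,x,y,r,thr):
    v=c["image"].max(2); roi=cv2.resize(v[y-r:y+r+1,x-r:x+r+1],None,fx=8,fy=8,interpolation=2)
    l=cv2.connectedComponentsWithStats((roi<thr).astype(np.uint8)); i=1+l[2][1:,4].argmax()
    cs,_=cv2.findContours((l[1]==i).astype(np.uint8),0,1); el=cv2.fitEllipse(cv2.convexHull(max(cs,key=len)))
    return np.array([(el[0][0]+.5)/8-.5+x-r,(el[0][1]+.5)/8-.5+y-r]),np.array(el[1])/8
pts={}
for n,c,x,y,r,t,p in (("w",w,251,200,26,70,pose),("scene",sc,280,154,6,90,None),("side",si,328//1-0,0,0,0,None)):
    if n=="side": c,x,y,r,t=si,228,144,7,80
    q,sz=disc(c,x,y,r,t); pts[n]=(c,q,p); print(n,q.round(1),sz.round(1),"pred s=.0132",proj(c,Q+(.096+.0132)*a,p).round(1))
X,r=tri([ray(c,q,p) for c,q,p in pts.values()]); print("top",X,"resid mm",(np.array(r)*1e3).round(1),"off axis yc,e,along",((X-Q)@yc*1e3).round(1),((X-Q)@e*1e3).round(1),((X-Q)@a*1e3).round(1))
# disturbance check
for n in ("scene","side"):
    A=load(n+"0")["image"].astype(int);B=load(n+"14")["image"].astype(int)
    for nm,b in (dict(pin=(200,260,225,290),gauge=(268,258,304,292)) if n=="scene" else dict(pin=(328,236,350,275),gauge=(316,186,350,218),lens=(145,165,190,208))).items():
        x0,y0,x1,y1=b; print(n,nm,"mean abs diff",np.abs(A-B)[y0:y1,x0:x1].mean().round(2))
crop("side14",215,125,60,50,10,"c17")
```

```text
w [254.4 197.1] [44.5 56. ] pred s=.0132 [251.5 200.5]
scene [279.  154.1] [ 5.4 11. ] pred s=.0132 [278.6 153.5]
side [226.7 142.6] [12.1 15.2] pred s=.0132 [226.8 143.1]
top [0.51654285 0.08924432 0.19762307] resid mm [1.  1.1 1.9] off axis yc,e,along 2.0 -0.7 106.6
scene pin mean abs diff 2.34
scene gauge mean abs diff 2.03
side pin mean abs diff 0.95
side gauge mean abs diff 1.19
side lens mean abs diff 1.03
```

View pics/c17.png

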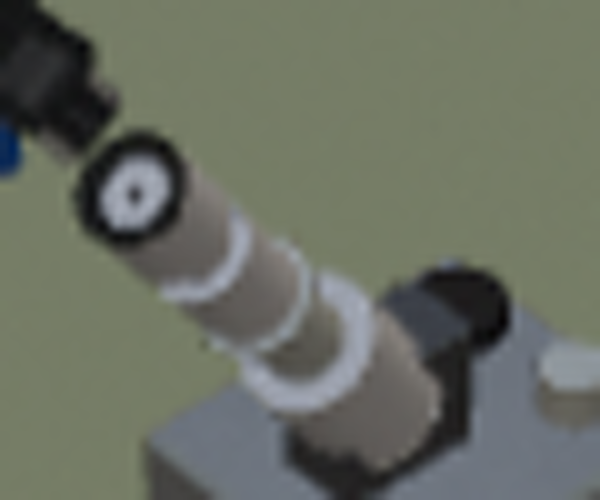

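View pics/c16.png

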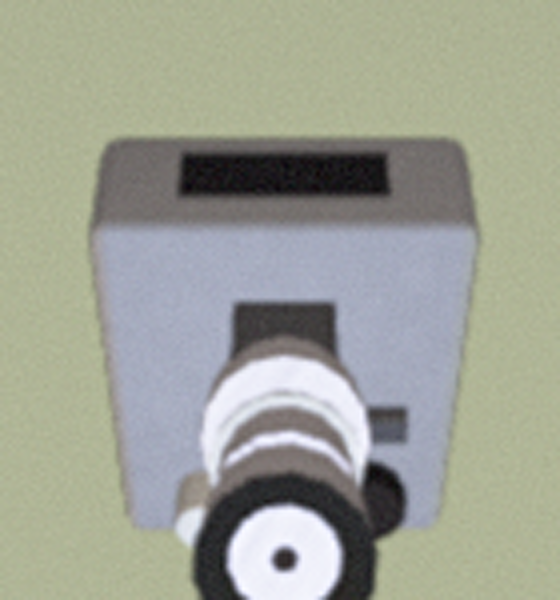

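The lip centre in all three views lies within about 1 px of the axis prediction. The wrist ellipse above had merged with the black knob; the white disc alone gives (251,199.5) against a predicted (251.5,200.5). Pin, gauge and lens are unchanged, so I'm handing in.

```bash
python3 -c "
from station import readout,ctrl
print(readout.sense()['clock'],readout.sense()['wrist_force']); print(ctrl.hand_in())"
```

```text
11.3 [-0.46354372 -0.23271248  0.06006534]
the job is handed in; nothing more can be done
None
```

I fitted the silver cup nozzle onto the spigot of the smallest console, let go, and handed in at 11.3 s; no verdict was reported.

**Fitting:** The ring was first met at about 5 N. The push then grew to 16 N and rose steeply to 45 N, with no further motion after 6.7 mm of travel. I pressed once more before opening the jaws, but didn't read the force during that press. The nozzle stayed on, and I backed off along the axis.

**Last checks:**
- **Seating:** no brass shows between nozzle and flange. I could not read the ejector travel directly, so "fully home" rests on the force rise, the travel and the pictures.
- **Alignment:** the nozzle's end is within about 1 pixel (roughly 1–2 mm) of the predicted axis in the scene, side and wrist views.
- **Disagreement:** an automatic three-view triangulation put the end 2 mm off to one side. Its wrist outline had merged with the console's black knob. Reading only the nozzle's white disc removed the disagreement in the wrist view; I did not rerun the triangulation.
- **Other parts:** the scene and side pictures show the pointed nozzle and gauge unchanged, and the side picture shows the same for the lens. Wrist force was near zero, so the robot was touching nothing.

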